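# Wind the circuit board to its index notch

### The arm

A 6-joint arm with a two-finger parallel gripper is mounted at the origin on the work surface. World frame = base frame: x ahead of the robot, y to its left, z up, the work surface at z = 0. Lengths are in m, angles in rad, forces in N, time in s.
With the tool pointing down it reaches from about 0.325 to 0.775 m from the base axis. Payload 5.5 kg.
Tool frame: the origin (TCP) lies between the finger pads; the fingertips stand 8 mm ahead of it and the grasp point (between the pads) lies 11 mm behind it (tcp_to_tips is the distance from the TCP to the fingertips, in m); z points along the fingers, y is the line along which they close (so a half turn about z gives the same grasp; the last joint's range is limited). The gripper opens to 88 mm and grips with 3 to 60 N. Pads are 20 mm wide; open, the fingers measure 115 mm over their backs; the gripper's body (75 mm by 178 mm) begins 61 mm behind the grasp point.
Start: joints at [-1.185, 0.091, 1.231, -0, 1.82, -0.057], TCP at [0.257, -0.542, 0.231] pointing down, gripper open.
Joint ranges: [-2.87, 2.87], [-0.86, 2.18], [0.17, 2.46], [-1.51, 4.65], [0.06, 2.69], [-2.65, 2.65]. Speed limits (rad/s): [2.57, 2.57, 3.01, 3.14, 3.14, 3.14].

### API

Orientations are given as a unit quaternion [w, x, y, z].
In Python, from bench import * gives the robot as it stands. Calls block until the motion is done:
- move_to(position, orientation): joint-space move of the TCP to a pose.
- move_l(position, speed=0.15, orientation=None): straight line of the TCP; orientation=None keeps the orientation; speed is the mean speed in m/s.
- movej(angles): joint-space move.
- gripper_open() and close(): open the fingers fully, or close them until they stop; the grip force is fixed at half the most.
- hold(seconds).
- inverse_kinematics(position, orientation): joint angles nearest the present ones, or None.
- state(): the state.
- get_image(name): name is "side" or "top"; returns a dict with "frame" (400x640x3 uint8, blue, green, red), "depth" (400x640 float32, m along the optical axis (not along the pixel's ray), 0 where there is no reading), "camera_matrix" (3x3 intrinsics, pixels), "view" (4x4, takes a point from world to camera coordinates). Camera axes: x right, y up, looking along -z (the intrinsics and any distortion apply to the point x, -y, -z); pixel columns grow to the right and rows downward; lengths in m; the calibration is good to about 2 mm. A picture is of the moment at which its call begins.
A pose or a line that the arm cannot do raises IKError and nothing moves.
- job_done(): hands the job in; it is judged then, once.
The state is a dict: "time": time; "joint_pos": joint angles; "dq": joint speeds; "joint_torque": joint torques, N m; "ee_pos": TCP position; "ee_rot": TCP orientation; "ft_force": force on the tool from outside, world axes, zero at the start; "moment": the same for the moment, N m; "finger_gap": finger opening in m; "finger_force": force on a finger pad.
Only numpy, scipy, OpenCV 4.12 (cv2) and the standard library are available. Lean on these libraries where they do the work, as an engineer would, in place of code of your own. Each camera call takes 0.05 s, during which the arm holds its last target. There are 200 camera calls.

### The job

On the rework bench, take the handle of the crank on the slide that carries the green circuit board and wind it clockwise, several full turns, until the slide's pointer stands in the notch of its index plate. Keep the crank down on its square shaft all the while, move the board only with the crank, leave the other slide's crank alone, and let go at the end.

Things in the scene. Friction and masses are not known exactly. Their poses are not given: they have to be found in the camera images.
- board_grip (a point): Centre of the crank's black upright handle: cylinder 22 mm wide, 60 mm tall, centre 120 mm above the table, 45 mm from the shaft axis, starting in any direction. It spins freely on its pin, so it can be held without turning the gripper. The loose crank (0.2-0.3 kg, arm top at 86 mm) is slipped over a square shaft end, 0.7 mm clearance: lifting pulls it off.
- board_shaft (a point): Fixed point on the vertical axis of that 12 mm square shaft end, level with the handle's centre (shaft top at 92 mm, rest of both slides under 70 mm). Turning drag 0.1 N m; stays where left. A full turn clockwise from above drives the board's carriage 20 mm away from the crank, anticlockwise back; about 10 degrees of play; some 5 turns of travel.
- board_carriage: Carriage with the green circuit board (86 x 86 mm, square black chip) running on two rods. Origin: the tip of its pointer, a black finger 6 mm wide sticking out sideways at mid-carriage, 60 mm above the table. x axis: direction of travel, away from the crank. The slide may stand left or right of a like one that carries an empty steel frame.
- board_index: Black-finished steel index plate fixed beside that slide, with a notch 20 mm wide between two prongs, each 16 mm wide. Origin: the middle of the notch, 60 mm above the table, on the pointer tip's path; x axis along the travel, away from the crank. At the start it lies 45 to 70 mm farther along than the pointer.
- empty_grip (a point): Centre of the handle of the other, identical crank, on the slide that carries only an empty steel frame. To be left alone.

How it is judged:
At the end, for the whole second after the job is handed in: The pointer stands within 10 mm of the middle of the index notch and is at rest, and the crank is still on its square shaft, its handle within 8 mm of its proper height and of its 45 mm distance from the shaft axis (x of board_carriage in the frame of board_index between -0.01 and 0.01 m and linear speed of board_carriage below 0.003 m/s and z of board_grip in the frame of board_shaft between -0.008 and 0.008 m and horizontal distance between board_grip and board_shaft between 0.037 and 0.053 m); the robot touches nothing.
It fails at once if the crank is lifted more than 12 mm, slipping off its square shaft (z of board_grip in the frame of board_shaft above 0.012 m).
It fails at once if the board's carriage is pushed directly (over 8 N) (contact force between any of the fingers, the arm and board_carriage above 8 N).
It fails at once if the other slide's crank is moved more than 20 mm (distance of empty_grip from where it was at the start of the episode above 0.02 m).
It also fails if it takes over 58 s, if anything falls off the work surface, if the arm or the gripper's body presses on something with over 40 N, if the wrist force passes 120 N, or if a joint passes its speed limit or range.

## Working session

There is one attempt and no reset: what is moved stays moved. The work goes in short steps, each a Python script; the robot and the scene stay as the last script left them, time stands still between calls to the robot, and variables do not carry over. Pictures are saved under pics/ and viewed, at most 10 in all, crops included, and the job is handed in when it is done.

```bash
mkdir -p pics; ls; cat > h.py <<'E'
from bench import *
import numpy as np, cv2
def w2c(im): return np.array(im["view"])
def ray(im,u,v):
    K=np.array(im["camera_matrix"]);T=np.array(im["view"])
    d=np.linalg.inv(K)@[u,v,1.]; d=d*[1,-1,-1]
    R=T[:3,:3];o=-R.T@T[:3,3]
    return o,R.T@d
def onplane(im,u,v,z):
    o,d=ray(im,u,v); return o+d*(z-o[2])/d[2]
def cloud(im):
    K=np.array(im["camera_matrix"]);T=np.array(im["view"]);D=im["depth"]
    v,u=np.mgrid[:D.shape[0],:D.shape[1]]
    p=np.stack([(u-K[0,2])/K[0,0]*D,-(v-K[1,2])/K[1,1]*D,-D],-1)
    P=(p-T[:3,3])@T[:3,:3]; P[D==0]=np.nan
    return P
E
python3 - <<'E'
from h import *
for n in("side","top"):
    im=get_image(n); cv2.imwrite(f"pics/{n}0.png",im["frame"]); np.savez(f"{n}0.npz",**{k:im[k] for k in("frame","depth","camera_matrix","view")})
    print(n,im["camera_matrix"],ray(im,320,200), im.keys())
print(state())
E
```

```text
pics
side [[473.86228583   0.         322.63121962]
 [  0.         473.86228583 202.8038961 ]
 [  0.           0.           1.        ]] (array([0.48267378, 0.63118711, 0.82922067]), array([ 0.15457492, -0.65063956, -0.74353251])) dict_keys(['frame', 'depth', 'camera_matrix', 'view'])
top [[395.62889257   0.         319.38819522]
 [  0.         395.62889257 201.56862235]
 [  0.           0.           1.        ]] (array([0.47196504, 0.02021105, 0.84368558]), array([ 0.18329454,  0.00308493, -0.98306241])) dict_keys(['frame', 'depth', 'camera_matrix', 'view'])
{'time': 0.1, 'joint_pos': array([-1.18465978e+00,  9.17528852e-02,  1.23177370e+00, -4.12432180e-05,
        1.81977058e+00, -5.67028254e-02]), 'dq': array([-3.99307941e-04, -9.82476229e-04, -3.74772615e-03,  1.11365513e-05,
       -3.88127574e-04, -2.45522695e-04]), 'joint_torque': array([ 4.68836864e-03, -4.47856092e+01, -4.07570565e+01,  7.02607865e-02,
        2.84431118e-02, -1.09251464e-04]), 'ee_pos': array([ 0.25699456, -0.54189941,  0.22963365]), 'ee_rot': array([-8.37444495e-04,  9.75587407e-01,  2.19609848e-01, -1.59466801e-04]), 'ft_force': array([-0.04119848,  0.56305431, -0.36247824]), 'moment': array([-0.04361579, -0.02434131,  0.01602992]), 'finger_force': 0.0, 'finger_gap': 0.08791255789796724}
```

View pics/top0.png

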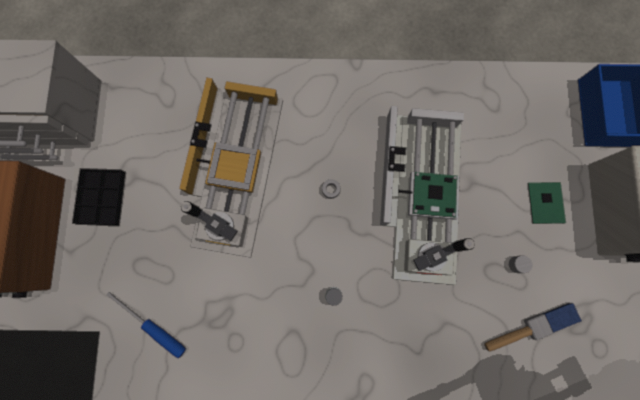

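View pics/side0.png

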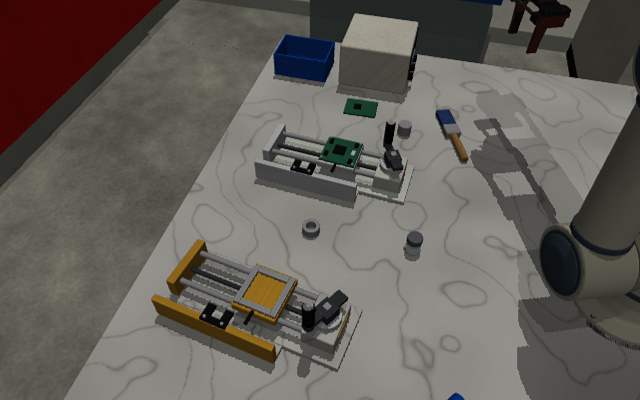

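The top view shows the board slide on the right: handle (467,243), shaft about (432,257), pointer (403,192) and notch (397,159). I'll enlarge that area and read heights from the depth.

```bash
python3 - <<'E'
from h import *
im=dict(np.load("top0.npz")); f=im["frame"][90:290,375:485]
cv2.imwrite("pics/c1.png",cv2.resize(f,None,fx=3,fy=3,interpolation=cv2.INTER_CUBIC))
P=cloud(im)
for (u,v) in [(467,243),(462,245),(432,257),(445,250),(403,192),(397,152),(397,166),(425,260),(420,115)]: print(u,v,P[v,u].round(3))
z=P[...,2]
m=(z>0.14)&(z<0.16)
for n in("top","side"):
    im=dict(np.load(n+"0.npz")); P=cloud(im); z=P[...,2]
    x,y=P[...,0],P[...,1]
    print(n)
    m=(z>0.10)&(z<0.165)&(x>.25)&(x<.6)&(y<0.1)&(y>-.4); print("handle",m.sum(),P[m].mean(0) if m.any() else 0,P[m].min(0),P[m].max(0))
    m=(z>0.142)&(z<0.165)&(x>.25)&(x<.6)&(y<0.1)&(y>-.4); print("top",m.sum(),np.median(P[m],0), [c.mean() for c in np.nonzero(m)])
    m=(z>0.080)&(z<0.1)&(x>.25)&(x<.6)&(y<0.1)&(y>-.4); print("arm",m.sum(),P[m].mean(0),P[m].min(0),P[m].max(0))
E
```

```text
467 243 [ 0.529 -0.235  0.151]
462 245 [ 0.526 -0.23   0.142]
432 257 [ 0.506 -0.191  0.087]
445 250 [ 0.52  -0.216  0.089]
403 192 [ 0.636 -0.144  0.065]
397 152 [ 0.72  -0.134  0.062]
397 166 [ 0.691 -0.134  0.061]
425 260 [ 0.501 -0.178  0.086]
420 115 [ 0.803 -0.184  0.059]
top
handle 156 [ 0.5271856  -0.23337482  0.13170341] [ 0.51746607 -0.24986362  0.10030699] [ 0.53830971 -0.22827505  0.15110873]
top 61 [ 0.52872882 -0.23611794  0.14732634] [np.float64(243.49180327868854), np.float64(466.88524590163934)]
arm 600 [ 0.50750113 -0.1951189   0.08768017] [ 0.48177348 -0.23802312  0.08003549] [ 0.53658059 -0.15663891  0.09979081]
side
handle 168 [ 0.52856515 -0.23238271  0.12668977] [ 0.51805544 -0.24530992  0.10051728] [ 0.5400111  -0.22708878  0.15258124]
top 37 [ 0.52851086 -0.23277877  0.14725887] [np.float64(123.67567567567568), np.float64(389.94594594594594)]
arm 353 [ 0.50991103 -0.19557816  0.08766452] [ 0.48269251 -0.24351935  0.08001394] [ 0.53928754 -0.15583455  0.09944726]
```

View pics/c1.png

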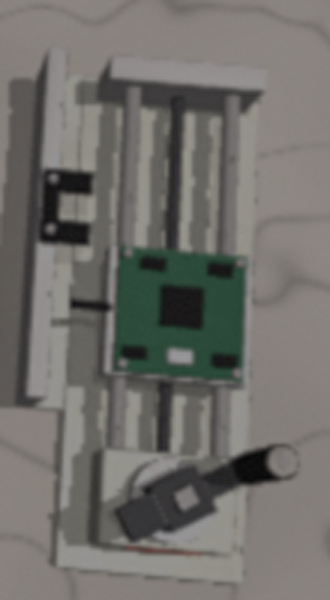

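The crop gives, in full-image pixels, shaft top (437.3,255.7), handle top (469,244), pointer tip (399,191) and notch middle (399,159). I'll project these onto planes at their known heights.

```bash
python3 - <<'E'
from h import *
im=dict(np.load("top0.npz"))
c=lambda u,v,z:onplane(im,375+u/3-.33,90+v/3-.33,z)
sh=c(187,497,.092);gr=c(282,462,.150);pt=c(72,303,.063);pa=c(90,183,.063);pb=c(88,233,.063)
r1=c(178,100,.05);r2=c(165,440,.05)
ax=(r1-r2)[:2];ax/=np.linalg.norm(ax)
print("shaft",sh,"grip",gr,"r",np.linalg.norm((gr-sh)[:2]),"pointer",pt,"prongs",pa,pb,"axis",ax,"gap",((pa+pb)/2-pt)[:2]@ax,"prong sep",(pa-pb)[:2]@ax)
s=dict(np.load("side0.npz")); crop=s["frame"][100:220,240:425]
# side handle top
g=cv2.cvtColor(s["frame"],cv2.COLOR_BGR2GRAY)
print("side grip guess",onplane(s,390,122.5,.15))
cv2.imwrite("pics/c2.png",cv2.resize(crop,None,fx=4,fy=4,interpolation=cv2.INTER_CUBIC))
E
```

```text
shaft [ 0.50949386 -0.19943091  0.092     ] grip [ 0.52769644 -0.23853547  0.15      ] r 0.04313351682180056 pointer [ 0.6390894  -0.13556246  0.063     ] prongs [ 0.72321874 -0.14957202  0.063     ] [ 0.68783935 -0.14740401  0.063     ] axis [ 0.99739186 -0.07217668] gap 0.06719928259582988 prong sep 0.03544359816861739
side grip guess [ 0.52925561 -0.23372798  0.15      ]
```

View pics/c2.png

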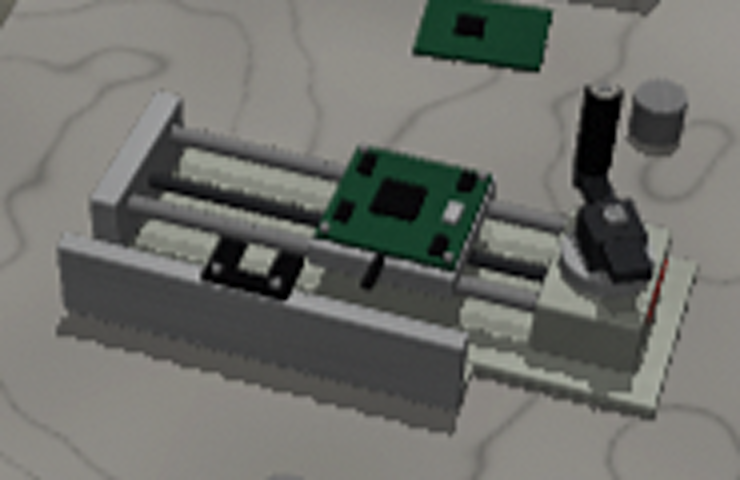

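The side crop shows the handle top at about (391,122.5) and the shaft top at about (393.3,153). I'll fuse the two views, grasp, and start with a small trial turn to check forces.

```bash
cat >> h.py <<'E'
A=0.604; Q=np.array([0,np.cos(A),np.sin(A),0])
E
python3 - <<'E'
from h import *
s=dict(np.load("side0.npz"))
sh2=onplane(s,393.2,152.9,.092);gr2=onplane(s,390.7,122.4,.15)
sh=(sh2+[.50949,-.19943,0.092])/2; gr=(gr2+[.5277,-.2385,.15])/2
print(sh2,gr2,sh,gr,np.linalg.norm((gr-sh)[:2]))
print(inverse_kinematics([gr[0],gr[1],.2],Q), inverse_kinematics([gr[0],gr[1],.111],Q))
d=(gr-sh)[:2]; c=(gr+sh)[:2]/2; u=d/np.linalg.norm(d); g=c+.0225*u; C=c-.0225*u
np.save("C.npy",C)
move_to([g[0],g[1],.22],Q); move_l([g[0],g[1],.113],.1)
print(g,C,state()["ft_force"])
close(); st=state(); print(st["finger_gap"],st["finger_force"],st["ft_force"],st["ee_pos"],st["time"])
im=get_image("side");cv2.imwrite("pics/c3.png",cv2.resize(im["frame"][60:220,240:460],None,fx=3,fy=3))
E
```

```text
[ 0.50918236 -0.19967109  0.092     ] [ 0.5277729  -0.23451183  0.15      ] [ 0.50933618 -0.19955054  0.092     ] [ 0.52773645 -0.23650591  0.15      ] 0.0412827971999206
[-4.80141762e-01  2.84126228e-02  1.34996123e+00 -4.44089210e-16
  1.76321880e+00 -1.17345435e-01] [-4.80141762e-01  4.22444999e-02  1.49324275e+00 -4.44089210e-16
  1.60610541e+00 -1.17345435e-01]
[ 0.52856485 -0.23816969] [ 0.50850778 -0.19788677] [ 1.13122617 -0.5056298   0.06811321]
0.02118713441472828 29.999814034817973 [ 0.11427194 -0.01396873 -0.49612483] [ 0.5285486  -0.23813238  0.11298364] 3.8583
```

View pics/c3.png

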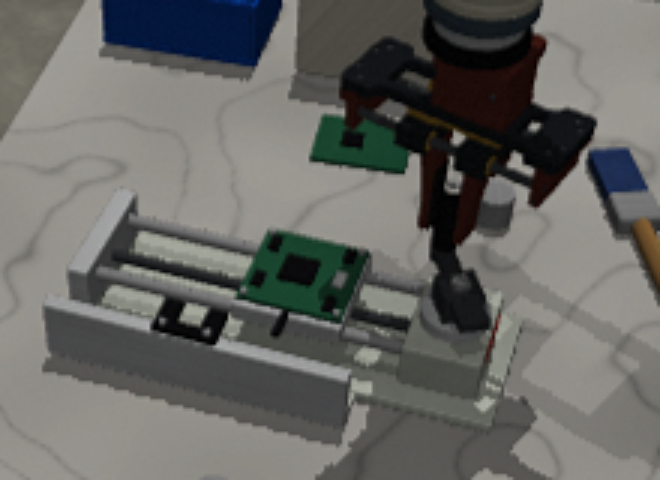

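The handle is gripped cleanly (gap 21 mm, handle between the fingers at about (445,210) in the crop). Next is half a turn clockwise, logging radial force.

```bash
cat >> h.py <<'E'
def wind(C,total,n=24,R=.045,z=.113,speed=.07,fmax=30):
    """wind by total rad (negative = clockwise) from the present angle; returns log of angle, radial, tangential, vertical force"""
    a0=np.arctan2(*(state()["ee_pos"][:2]-C)[::-1]); log=[]
    k=int(np.ceil(abs(total)/(2*np.pi/n)))
    for i in range(1,k+1):
        a=a0+total*i/k; e=np.array([np.cos(a),np.sin(a)])
        move_l([*(C+R*e),z],speed)
        s=state(); f=s["ft_force"]; t=np.array([e[1],-e[0]])
        log.append([np.degrees(a),f[:2]@e,f[:2]@t,f[2]])
        if np.linalg.norm(f)>fmax: print("STOP force",f); break
    return np.array(log)
E
python3 - <<'E'
from h import *
C=np.load("C.npy"); L=wind(C,-np.pi); print(L.round(1)); s=state(); print(s["time"],s["finger_gap"],s["ft_force"],s["moment"])
E
```

```text
[[ -78.5   -1.2   -0.5    0.4]
 [ -93.5   -2.8   -0.    -0.6]
 [-108.5   -3.8   -1.    -1. ]
 [-123.5   -4.5   -0.6   -2. ]
 [-138.5   -6.1    0.    -2. ]
 [-153.5   -5.4   -0.6   -3.2]
 [-168.5   -4.6   -0.3   -4.1]
 [-183.5   -4.9   -0.4   -3.4]
 [-198.5   -4.9   -0.7   -3.5]
 [-213.5   -4.5   -1.4   -3. ]
 [-228.5   -2.6   -0.7   -2. ]
 [-243.5   -0.9    0.3   -1.5]]
7.7083 0.021123732062266014 [ 0.66007469 -0.69382665 -1.46804426] [-0.39172228 -0.12412582 -0.0454665 ]
```

Forces are low, so I'll nudge the centre 0.5 mm in +x, lower the grip 1 mm to avoid lifting, and wind on 2.25 turns before measuring.

```bash
python3 - <<'E'
from h import *
C=np.load("C.npy")+[.0007,0]; np.save("C.npy",C); L=wind(C,-2.25*2*np.pi,z=.112,speed=.09); print(L[::4].round(1)); s=state(); print(s["time"],s["finger_gap"],s["ft_force"])
for n,(a,b,c,d) in dict(side=(100,220,240,425),top=(90,290,375,485)).items():
    im=get_image(n); np.savez(f"{n}1.npz",**{k:im[k] for k in("frame","depth","camera_matrix","view")})
    cv2.imwrite(f"pics/{n}2.png",cv2.resize(im["frame"][a:b,c:d],None,fx=(4 if n=="side" else 3),fy=(4 if n=="side" else 3),interpolation=cv2.INTER_CUBIC))
E
```

```text
[[ 1.024e+02  9.000e-01 -3.000e-01  5.000e+00]
 [ 4.350e+01  8.000e-01  5.000e-01  5.400e+00]
 [-1.540e+01 -9.000e-01 -1.100e+00  5.500e+00]
 [-7.440e+01 -2.500e+00 -1.100e+00  7.000e+00]
 [-1.333e+02 -1.600e+00 -2.000e-01  7.400e+00]
 [-1.922e+02  2.200e+00 -1.700e+00  7.900e+00]
 [-2.511e+02  4.100e+00 -7.000e-01  9.300e+00]
 [-3.100e+02  2.200e+00 -3.000e-01  8.100e+00]
 [-3.689e+02  5.000e-01 -7.000e-01  8.400e+00]
 [-4.278e+02 -1.600e+00  1.000e-01  7.800e+00]
 [-4.867e+02 -1.200e+00  1.000e-01  8.400e+00]
 [-5.456e+02  2.000e+00 -1.300e+00  8.400e+00]
 [-6.045e+02  3.900e+00 -1.100e+00  1.010e+01]
 [-6.634e+02  3.400e+00 -5.000e-01  9.100e+00]]
22.8417 0.021859952151091072 [1.18849384 0.58982388 8.21102205]
```

View pics/side2.png

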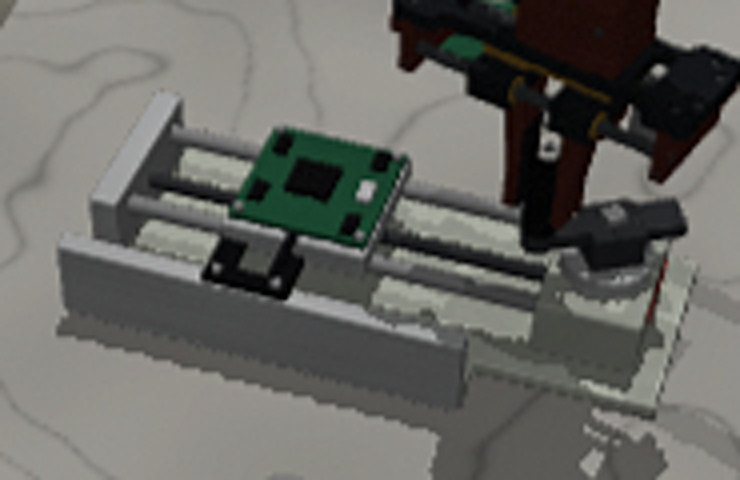

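View pics/top2.png

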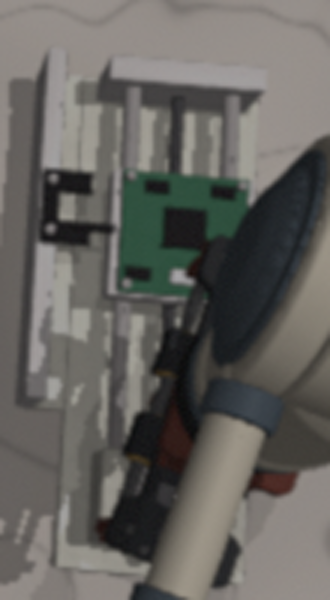

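In the top crop the pointer tip row is about 225.5 and the notch middle about 207.5, at 50 px per 36 mm between prongs. That leaves about 12.8 mm, or 0.64 turn.

```bash
python3 - <<'E'
from h import *
C=np.load("C.npy"); L=wind(C,-.64*2*np.pi,z=.1125,speed=.09); print(L[-1].round(1)); 
gripper_open(); p=state()["ee_pos"]; move_l([p[0],p[1],.26],.12)
move_to([.33,-.45,.3],Q); s=state(); print(s["time"],s["finger_gap"],s["ft_force"])
im=get_image("top"); im1=get_image("side")
a=cv2.resize(im["frame"][90:290,375:485],None,fx=3,fy=3,interpolation=cv2.INTER_CUBIC)
b=cv2.resize(im1["frame"][100:220,290:425],None,fx=3,fy=3,interpolation=cv2.INTER_CUBIC)
o=np.zeros((600,735,3),np.uint8);o[:,:330]=a;o[:360,330:]=b
cv2.imwrite("pics/f.png",o)
for i in (im,im1):
    P=cloud(i);z=P[...,2];x,y=P[...,0],P[...,1]
    m=(z>.143)&(z<.165)&(np.hypot(x-C[0],y-C[1])<.07); print(m.sum(),P[m].max(0) if m.any() else 0,np.median(P[m],0), C)
E
```

```text
[-203.7    0.9   -0.8    7.2]
31.0083 0.08788451280554313 [-0.0101259   0.35190075  0.4821522 ]
56 [ 0.47810899 -0.17132507  0.15309286] [ 0.46629201 -0.17980181  0.14696547] [ 0.50920778 -0.19788677]
36 [ 0.47854442 -0.17048227  0.15214757] [ 0.46823285 -0.17696672  0.14674302] [ 0.50920778 -0.19788677]
```

View pics/f.png

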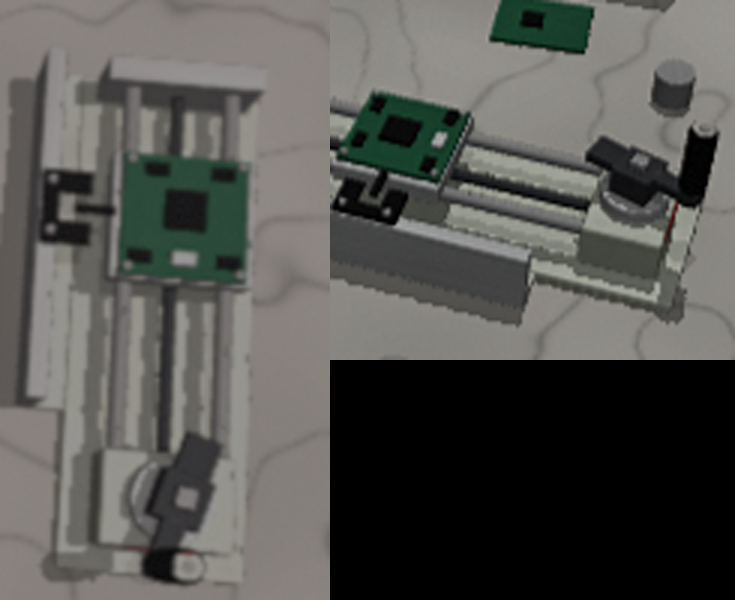

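The pointer (crop (78,208)) stands in the middle of the notch, whose prongs are at rows 183 and 233. The crank is seated with its handle top at normal height, and the gripper is clear, so I'm handing it in.

```bash
python3 -c "
from bench import *
print(job_done())"
```

```text
the job is handed in; nothing more can be done
None
```

I wound the board slide's crank about 3.4 turns clockwise; the last picture shows the pointer mid-notch and the crank seated, the gripper has let go, and the job is handed in (no verdict was returned).

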